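Move the charged battery pack from the charger to the work light

TASK

The battery pack in the charger is charged: pinch its two orange side tabs together to unlatch it and draw it out, without tugging against the latches or crushing the tabs. Then plug it into the yellow work light and press it fully home, firmly but not hard, until it is held there and both tabs have sprung back out. Leave the other things on the bench where they are.

Things in the scene. Friction and masses are not known exactly. Their poses are not given: they have to be found in the camera images.
- pack: black battery pack with a blue top and two orange side tabs, 0.3 kg, upright in the charger at the start. Origin: centre of its plug's underside; z up, y from tab to tab. Plug 40 (x) x 32 (y) mm, z 0 to 42; head 56 x 46 mm, z 42 to 78; raised flat top 48 x 38 mm to z = 84. It fits a bay either way round. A squeeze above 40 N crushes it.
- tab_left_pad (a point): centre of the outer face of the orange tab on the pack's +y side: 29.5 mm from the pack's middle and 64 mm above its underside while sprung out. The face is 26 mm wide (x), 24 mm high (z). Over both tabs the pack measures 59 mm sprung out, 48 mm with both at their stops (still 1 mm proud of the head).
- tab_right_pad (a point): the same for the tab on the pack's -y side
- tab_left (a joint): travel of the +y tab into the pack, m: 0 sprung out, 0.0055 at its stop; its spring resists with 2.5 N, 4.7 N at the stop. A grip of 15 to 25 N holds both tabs in and carries the pack. The tab carries a hook on the plug's side, 27 to 30 mm above the underside, flat above, bevelled below; it stands 3.5 mm out of the plug, and draws fully in with the tab.
- tab_right (a joint): the same for the -y tab
- charger: black charger with green lamps, 110 (x) x 122 (y) mm, deck 28 mm high, screwed to the bench. Origin: on the bench under its bay's centre; y from latch to latch. The bay is a tower 54 x 50 mm, 40 mm above the deck, 42 x 34 mm inside (1 mm of play round the plug), with a flared mouth. A force above 30 N on it (tugging at the latches, prising) damages it.
- charger_seat (a point): centre of the charger bay's floor, 28 mm above the bench; the pack's origin is here at the start. The hooks sit under a lip on either y side of the bay, the lip's underside 31 mm above this floor, with 1 mm of play in height
- work_light: cordless LED work light, yellow 166 (x) x 102 (y) mm base screwed to the bench. Origin: on the bench under its bay's centre, axes as for the charger; same bay (tower to 68 mm above the bench). The tilted lamp head lies 55 to 137 mm behind the bay's centre (+x), 173 mm wide over its knobs, up to 118 mm high. More than 40 N on it damages it.
- light_seat (a point): centre of the light bay's floor, 28 mm up; the pack's origin is 0 to 2 mm above it when home. A sprung contact block stands 6 mm up here, resists with 10 to 14 N and lifts an unlatched pack again, usually also as the pinched tabs are let out at the bottom. With tabs free, 18 to 25 N on the middle of the pack's top bottoms it and snaps both hooks under the lips.
- tape_measure: yellow tape measure standing on the bench, 34 x 96 x 63 mm, a bystander
- hole_saw: red hole saw with a steel arbor, 59 mm across, 79 mm tall, a bystander
- nail_tin: open cream-coloured tin with nails, 69 mm across, 54 mm tall, a bystander
- screwdriver_red: screwdriver with a red handle, 200 mm long, lying on the bench, a bystander
- carpenter_pencil: flat red carpenter's pencil, 169 mm long, lying on the bench, a bystander
Mind the look-alikes: they are no part of the job. Leave any green look-alike of the pack alone.

How it is judged:
On the way, in this order (a step that is already met when the one before it is completed fails the run):
1. both tabs are pinched in while the pack still sits in the charger (value of joint each of tab_left, tab_right above 0.0035 m and z of pack in the frame of charger_seat below 0.012 m), for 0.1 s.
2. the pack is drawn clear of the charger (z of pack in the frame of charger_seat above 0.05 m), for 0.1 s.
At the end, for the whole second after the job is handed in: The pack stands upright in the work light's bay, let go and at rest, its underside less than 2.8 mm above the bay's floor (held by the latches) and within 4 mm of its centre, with both tabs sprung back out (less than 1.2 mm in) (horizontal distance between pack and light_seat below 0.004 m and z of pack in the frame of light_seat between -0.003 and 0.0028 m and angle between the z axis of pack and the z axis of light_seat, either way round below 0.07 rad and value of joint each of tab_left, tab_right below 0.0012 m and linear speed of pack below 0.01 m/s); the robot touches nothing.
It fails at once if the pack is tugged or prised against the charger (40 N in all) (contact force between pack and charger above 40 N).
It fails at once if the pack is forced against the work light (45 N in all) (contact force between pack and work_light above 45 N).
It fails at once if the pack is squeezed with more than 45 N on either tab (90 N in all) (contact force between the fingers and pack above 90 N).
It fails at once if a bystander is moved by more than 40 mm (distance of any of tape_measure, hole_saw, nail_tin, screwdriver_red, carpenter_pencil from where it was at the start of the episode above 0.04 m).
It also fails if it takes over 54 s, if anything falls off the work surface, if the arm or the gripper's body presses on something with over 40 N, if the wrist force passes 120 N, or if a joint passes its speed limit or range.

ROBOT

A 6-joint arm with a two-finger parallel gripper is mounted at the origin on a cart in front of the work surface, level with it; the furniture and walls round the work are solid. World frame = base frame: x ahead of the robot, y to its left, z up, the work surface at z = 0. Lengths are in m, angles in rad, forces in N, time in s.
With the tool pointing down it reaches from about 0.325 to 0.9 m from the base axis. Payload 6.1 kg.
Tool frame: the origin (TCP) lies on the centre line of the jaws, within the pads' length; the fingertips stand 19 mm ahead of it and the grasp point (between the pads) is the TCP; z points along the fingers, y is the line along which they close (so a half turn about z gives the same grasp; the last joint's range is limited). The gripper opens to 87 mm and grips with 3 to 60 N. Pads are 19 mm wide; open, the fingers measure 117 mm over their backs; the gripper's body (75 mm by 190 mm) begins 51 mm behind the grasp point.
Start: joints at [-1.469, 0.22, 1.526, -0, 1.395, -0.126], TCP at [0.141, -0.609, 0.242] pointing down, gripper open.
Joint ranges: [-2.98, 2.98], [-0.91, 2.08], [0.09, 2.57], [-1.24, 4.39], [0.2, 2.65], [-2.68, 2.68]. Speed limits (rad/s): [2.57, 2.57, 3.01, 3.14, 3.14, 3.14].

INTERFACE

Orientations are given as a rotation vector (axis times angle).
In Python, from cell import bot gives the robot as it stands. The module is installed in compiled form; this text tells all that it offers.
- The arm moves only by the shell command python3 -m crank 'ROWS'. ROWS is text: rows parted by semicolons, each of 7 numbers parted by spaces: the turn, a rotation vector about the tool's x, y, z in degrees, then the shift along the tool's x, y, z in m, then the closure, from 0 (fully open) to 1 (shut). A call has 1 to 20 rows; each row shifts and turns the commanded pose from where the row before left it, along the tool's axes as they then stand; what a row does not reach is not made up. A row lasts 1/12 s, in which the tool goes at most 41.7 mm and 7.16 degrees, less where a joint would pass 70% of its speed; a pose out of reach is approached as far as the arm can. A call with a gripper value outside its range is refused whole. The fingers move at their own pace and stop on an object; the grip force is fixed at half the most. Time passes only in rows, so rows that do not move let the fingers close. It gives the time, the measured TCP pose, the force, the opening and the grip force at its end, in the units of the state.
- bot.get_obs(): the state, without advancing time (a new reading comes with each control period).
- bot.grab_frame(name): name is "side" or "top"; returns the picture (420x560x3 uint8, red, green, blue); there is no depth.
- bot.calibration(name): a dict with "camera_matrix" (3x3 intrinsics, pixels), "world_from_camera" (4x4, takes a point from camera to world coordinates). Camera axes: x right, y up, looking along -z (the intrinsics and any distortion apply to the point x, -y, -z); pixel columns grow to the right and rows downward; lengths in m; the calibration is good to about 2 mm. A picture is of the moment at which its call begins. calibration takes no time and is no camera call.
- bot.close_job(): hands the job in; it is judged then, once.
Trained networks look in the newest picture that a camera, given by its name, has taken for a name from the list of things; names that differ only in an ending like _2 or _b are one class to them, and where a whole thing is asked for, a point or a joint stands for the part that bears it (a point fixed in the world has none). Each returns a list of dicts, best first, with "score" (0 to 1); they miss things now and then, are a little off and sometimes report something else, mostly with a low value. They report only what shows in the picture. A call takes as long as a camera call. They do not tell look-alikes from the thing itself.
- bot.spot_in(camera, query): "rect" ([left, top, right, bottom] in pixels, round what is visible of it).
- bot.outline_of(camera, query): "region" (420x560 bool, what is visible of it) and "rect" ([left, top, right, bottom] in pixels, round what is visible of it).
The state is a dict: "time_s": time; "joints": joint angles; "qvel": joint speeds; "tau": joint torques, N m; "tool_pos": TCP position; "tcp_rot": TCP orientation; "force": force on the tool from outside, world axes, zero at the start; "wrist_torque": the same for the moment, N m; "gripper_width": finger opening in m; "grasp_force": force on a finger pad.
Only numpy, scipy, OpenCV 4.12 (cv2) and the standard library are available. Lean on these libraries where they do the work, as an engineer would, in place of code of your own. Each camera call takes 0.05 s, during which the arm holds its last target. There are 200 camera calls.

## Working session

There is one attempt and no reset: what is moved stays moved. The work goes in short steps, Python scripts to look and compute and a shell command to move; the robot and the scene stay as the last step left them, time stands still between calls to the robot, and variables do not carry over. Pictures are saved under pics/ and viewed, at most 10 in all, crops included, and the job is handed in when it is done.

```bash
mkdir -p pics; python3 - <<'E'
from cell import bot
import cv2,numpy as np
o=bot.get_obs();print(o)
for c in("side","top"):
    f=bot.grab_frame(c);cv2.imwrite(f"pics/{c}0.png",f[:,:,::-1])
    k=bot.calibration(c);print(c,k)
    for q in("pack","charger","work_light","tab_left_pad","tab_right_pad"):
        print(q,[(np.round(d["rect"]),round(d["score"],2)) for d in bot.spot_in(c,q)])
E
```

```text
{'time_s': 0.0, 'joints': array([-1.46912261e+00,  2.21219864e-01,  1.52760425e+00,  2.01569850e-05,
        1.39468569e+00, -1.26102564e-01]), 'qvel': array([-1.59747249e-03, -1.08683837e-03,  1.13906800e-03,  4.19700338e-04,
        8.82271449e-05, -5.14833592e-04]), 'tau': array([-3.25217925e-04, -4.94614434e+01, -3.87376034e+01,  7.00371224e-02,
        5.74886380e-02, -1.66854811e-04]), 'tool_pos': array([ 0.14107449, -0.60827928,  0.24044472]), 'tcp_rot': array([-3.11933692e+00, -3.56793827e-01, -6.79059407e-05]), 'force': array([-0.1356737 ,  0.05518074, -0.15768149]), 'wrist_torque': array([-0.01088231,  0.01109475, -0.01204345]), 'grasp_force': 0.0, 'gripper_width': 0.08720877614942901}
side {'camera_matrix': array([[543.9298623 ,   0.        , 281.01345117],
       [  0.        , 543.9298623 , 204.28290302],
       [  0.        ,   0.        ,   1.        ]]), 'world_from_camera': array([[-0.99943645, -0.01409561,  0.03046469,  0.53053735],
       [ 0.0330904 , -0.56620111,  0.82360265,  0.95363256],
       [ 0.00563996,  0.8241466 ,  0.56634846,  0.75130633],
       [ 0.  
[... 438 characters left out ...]
     [  0.        ,   0.        ,   1.        ]]), 'world_from_camera': array([[ 0.00643474,  0.98008308, -0.19848362,  0.32492008],
       [-0.99997514,  0.00573427, -0.00410371,  0.03370114],
       [-0.00288382,  0.19850509,  0.98009561,  0.97488652],
       [ 0.        ,  0.        ,  0.        ,  1.        ]])}
pack [(array([366., 165., 401., 197.]), 0.87), (array([294., 183., 329., 221.]), 0.58)]
charger [(array([339., 160., 407., 216.]), 0.91)]
work_light [(array([212., 110., 291., 213.]), 0.84), (array([389., 177., 401., 191.]), 0.49)]
tab_left_pad [(array([369., 170., 374., 184.]), 0.55), (array([315., 201., 326., 213.]), 0.55)]
tab_right_pad [(array([392., 178., 399., 185.]), 0.6)]
```

View pics/top0.png

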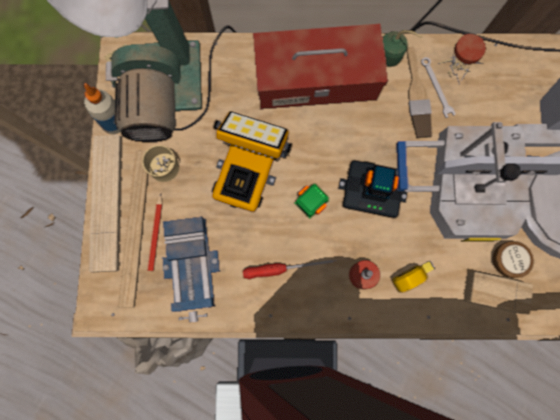

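View pics/side0.png

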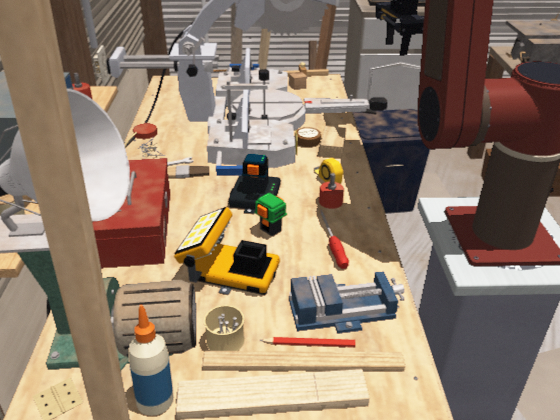

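The top view shows the charger with its pack at about (380,185), the green decoy at (312,200) and the light's black bay at (241,184). In the side view the pack is at (256,165) and the light's bay at (250,255). Next I'll zoom in and get colour-based measurements.

```bash
cat > h.py <<'E'
from cell import bot
import cv2,numpy as np
def cam(c):
    k=bot.calibration(c);return k["camera_matrix"],k["world_from_camera"]
def proj(c,P):
    K,T=cam(c);P=np.atleast_2d(P);q=(P-T[:3,3])@T[:3,:3];q=q*[1,-1,-1]
    u=q@K.T;return u[:,:2]/u[:,2:]
def back(c,uv,z):
    K,T=cam(c);uv=np.atleast_2d(uv)
    d=np.c_[uv,np.ones(len(uv))]@np.linalg.inv(K).T*[1,-1,-1]@T[:3,:3].T
    return T[:3,3]+d*((z-T[2,3])/d[:,2])[:,None]
def box(x,y,yaw,x0,x1,y0,y1,z0,z1):
    c,s=np.cos(yaw),np.sin(yaw)
    return np.array([[x+c*a-s*b,y+s*a+c*b,z] for a in(x0,x1) for b in(y0,y1) for z in(z0,z1)])
E
python3 - <<'E'
from h import *
fs={c:bot.grab_frame(c) for c in("side","top")}
for c in fs: np.save(f"{c}.npy",fs[c])
def crop(c,l,t,w,h,s): return cv2.resize(fs[c][t:t+h,l:l+w],None,fx=s,fy=s,interpolation=cv2.INTER_CUBIC)
a=np.hstack([crop("top",335,150,80,75,4)[:300],crop("top",207,105,95,110,4)[120:420]])
b=np.hstack([crop("side",225,145,80,75,4),crop("side",187,205,95,75,4)])
cv2.imwrite("pics/z.png",np.vstack([a,b])[:600,:,::-1])
for c in fs:
    for q in("charger","work_light","pack"):
        for i,d in enumerate(bot.outline_of(c,q)):
            m=d["region"];np.save(f"{c}_{q}_{i}.npy",m)
            ys,xs=np.nonzero(m);r=cv2.minAreaRect(np.c_[xs,ys].astype(np.float32));print(c,q,i,round(d["score"],2),m.sum(),np.round(np.r_[r[0],r[1],r[2]],1))
E
```

```text
side charger 0 0.92 1256 [255.  194.5  37.   50.   90. ]
side charger 1 0.57 115 [253.5 170.   10.   11.   90. ]
side charger 2 0.57 688 [309.  341.7  92.2   7.8   2. ]
side charger 3 0.26 5211 [227.2 261.1 100.2  78.5  43.2]
side work_light 0 0.62 402 [331.5 172.   26.2  21.9  45. ]
side work_light 1 0.61 5282 [227.4 260.8 100.4  77.8  43.2]
side pack 0 0.82 1032 [269.1 213.4  34.2  39.3  19.7]
side pack 1 0.72 564 [255.  165.5  23.   26.   90. ]
side pack 2 0.21 1251 [254.5 194.   38.   51.   90. ]
top charger 0 0.9 2010 [373.2 188.   70.3  50.8  13.1]
top charger 1 0.39 82 [368.5 177.9   5.7  14.9  11.3]
top charger 2 0.38 537 [155.4 232.6   8.3  78.    7.6]
top work_light 0 0.61 5238 [243.6 162.4  81.6  92.   18.4]
top pack 0 0.94 750 [311.8 200.3  29.7  29.   45. ]
top pack 1 0.79 880 [381.3 181.5  32.2  31.8  11.3]
top pack 2 0.32 539 [155.6 233.1   8.2  75.    8.4]
```

View pics/z.png

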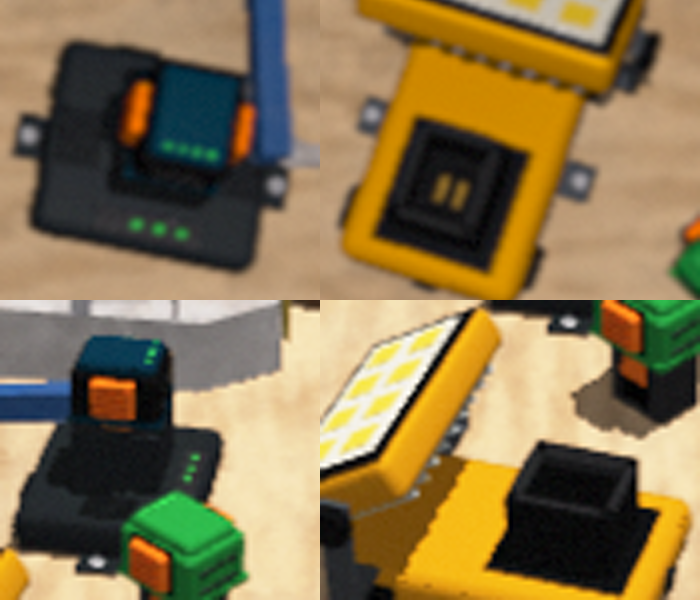

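The zoom shows the pack yawed about -11°, with tabs at top pixels (369,178) and (396,181). The light is yawed about -17°. A blue bar passes close to the pack's right tab. Next I'll fit the pack by its silhouette, triangulate the bar, and get a gamma-enhanced look at the light's bay.

```bash
cat > fit.py <<'E'
from h import *
from scipy.optimize import minimize
S=8
def render(c,boxes,roi):
    l,t,w,h=roi;m=np.zeros((h*S,w*S),np.uint8)
    for b in boxes:
        p=(proj(c,b)+.5-[l,t])*S
        cv2.fillConvexPoly(m,cv2.convexHull(np.round(p*16).astype(np.int32)),1,shift=4)
    return cv2.resize(m.astype(np.float32),(w,h),interpolation=cv2.INTER_AREA)
def pack(x,y,a,z=.028):
    return [box(x,y,a,-.028,.028,-.023,.023,z+.042,z+.078),box(x,y,a,-.024,.024,-.019,.019,z+.078,z+.084),box(x,y,a,-.013,.013,-.0295,.0295,z+.052,z+.076)]
def fitpack(masks,p0,z=.028):
    rois={}
    for c,m in masks.items():
        u=proj(c,[p0[0],p0[1],z+.06])[0].astype(int);rois[c]=(u[0]-35,u[1]-35,70,70)
    def f(p):
        e=0
        for c,m in masks.items():
            l,t,w,h=rois[c];e+=np.abs(render(c,pack(p[0],p[1],p[2],z),rois[c])-m[t:t+h,l:l+w]).sum()
        return e
    sx=np.array([p0+np.array(d) for d in([0,0,0],[.01,0,0],[0,.01,0],[0,0,.15])])
    return minimize(f,p0,method="Nelder-Mead",options=dict(initial_simplex=sx,xatol=1e-5,fatol=.05))
E
python3 - <<'E'
from fit import *
M={"top":np.load("top_pack_1.npy").astype(np.float32),"side":np.load("side_pack_1.npy").astype(np.float32)}
p0=np.r_[back("top",[381,181],.09)[0,:2],-.2];print(p0)
for k in(["top"],["side"],["top","side"]):
    r=fitpack({c:M[c] for c in k},p0);print(k,r.x.round(4),np.degrees(r.x[2]).round(1),r.fun)
# bar ends: triangulate
def tri(ut,us):
    T=[(cam(c)[1][:3,3],back(c,u,0)[0]) for c,u in(("top",ut),("side",us))]
    A=[];b=[]
    for o,q in T:
        d=(q-o)/np.linalg.norm(q-o);Pm=np.eye(3)-np.outer(d,d);A.append(Pm);b.append(Pm@o)
    return np.linalg.lstsq(np.vstack(A),np.hstack(b),rcond=None)[0]
print("bar",tri([401,188],[243,170]),tri([402,143],[217,170]))
fs={c:np.load(c+".npy") for c in("top","side")}
def crop(c,l,t,w,h,s,g=.45):
    a=(255*(fs[c][t:t+h,l:l+w]/255.)**g).astype(np.uint8);return cv2.resize(a,(w*s,h*s),interpolation=cv2.INTER_CUBIC)
cv2.imwrite("pics/l.png",np.hstack([crop("top",216,148,56,66,7),crop("side",222,228,58,66,7)])[:,:,::-1])
E
```

```text
[ 0.55352767 -0.17301494 -0.2       ]
['top'] [ 0.5534 -0.173  -0.2121] -12.2 49.28125
['side'] [ 0.5508 -0.1752 -0.1533] -8.8 44.84375
['top', 'side'] [ 0.5525 -0.1731 -0.1933] -11.1 117.234375
bar [ 0.56809354 -0.22971202  0.03892245] [ 0.64946918 -0.23211494  0.04396331]
```

View pics/l.png

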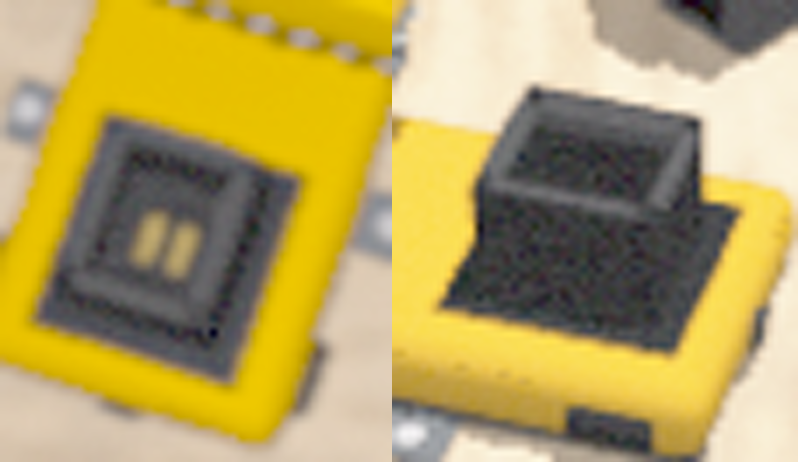

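Enhanced view of the light's bay: in the top zoom the plate corners are at (108,117), (300,178), (235,385) and (38,322), with the rim inside. In the side zoom the rim's outer corners are at (535,90), (700,120), (665,210) and (480,182). I'll solve for the pose from these.

```bash
python3 - <<'E'
from fit import *
from scipy.optimize import least_squares
t=lambda L:(np.array(L)+.5)/7-.5+[216,148]
s=lambda L:(np.array(L)-[392,0]+.5)/7-.5+[222,228]
plate=back("top",t([[108,117],[300,178],[235,385],[38,322]]),.028)
print("plate",plate.mean(0),np.linalg.norm(np.roll(plate,-1,0)-plate,axis=1))
e=plate[0]-plate[3]+plate[1]-plate[2];print("yaw",np.degrees(np.arctan2(e[1],e[0])))
rs=back("side",s([[535,90],[700,120],[665,210],[480,182]]),.068)
print("rimside",rs.mean(0),np.linalg.norm(np.roll(rs,-1,0)-rs,axis=1))
for i in range(4):
    d=rs[(i+1)%4]-rs[i];print(np.degrees(np.arctan2(d[1],d[0])).round(1))
rt=back("top",t([[122,135],[258,165],[205,318],[64,283]]),.068)
print("rimtop",rt.mean(0),np.linalg.norm(np.roll(rt,-1,0)-rt,axis=1))
# overlay
def ov(p):
    out=[]
    for c,(l,tt,w,h) in(("top",(216,148,56,66)),("side",(222,228,58,66))):
        f=np.load(c+".npy")[tt:tt+h,l:l+w];a=cv2.resize((255*(f/255.)**.45).astype(np.uint8),(w*7,h*7),interpolation=cv2.INTER_CUBIC)
        for x,y,z in((.027,.025,.068),(.021,.017,.068),(.027,.025,.028)):
            b=box(p[0],p[1],p[2],-x,x,-y,y,z,z)[[0,2,6,4]]
            q=((proj(c,b)-[l,tt]+.5)*7).astype(int);cv2.polylines(a,[q],True,(255,0,0) if z>.05 else (0,255,255),1)
        out.append(a)
    return np.hstack(out)
p=[*((rs.mean(0)+rt.mean(0))/2)[:2],np.arctan2(e[1],e[0])];print(p)
cv2.imwrite("pics/ov.png",ov(p)[:,:,::-1])
# charger deck corners yaw via outline edges
m=np.load("top_charger_0.npy").astype(np.uint8);r=cv2.minAreaRect(np.argwhere(m)[:,::-1].astype(np.float32));c=cv2.boxPoints(r);w=back("top",c,.028);print("charger",w.round(3).tolist())
for i in range(4):
    d=w[(i+1)%4]-w[i];print(np.degrees(np.arctan2(d[1],d[0])).round(1),np.linalg.norm(d))
E
```

```text
plate [0.56282805 0.11586191 0.028     ] [0.06278167 0.0680004  0.06360757 0.06814421]
yaw -16.45877471284879
rimside [0.55923838 0.11457906 0.068     ] [0.04980948 0.04077335 0.05342162 0.04349412]
162.4
75.7
-14.6
-109.2
rimtop [0.56031698 0.11490625 0.068     ] [0.04145193 0.048776   0.04286849 0.04789093]
[np.float64(0.5597776765251982), np.float64(0.11474265817416127), np.float64(-0.28725980958319564)]
charger [[0.517, -0.084, 0.028], [0.627, -0.111, 0.028], [0.592, -0.258, 0.028], [0.483, -0.228, 0.028]]
-13.8 0.1131881013950987
-103.4 0.15107843992589043
164.5 0.11241161694280286
76.9 0.14779060320090373
```

View pics/ov.png

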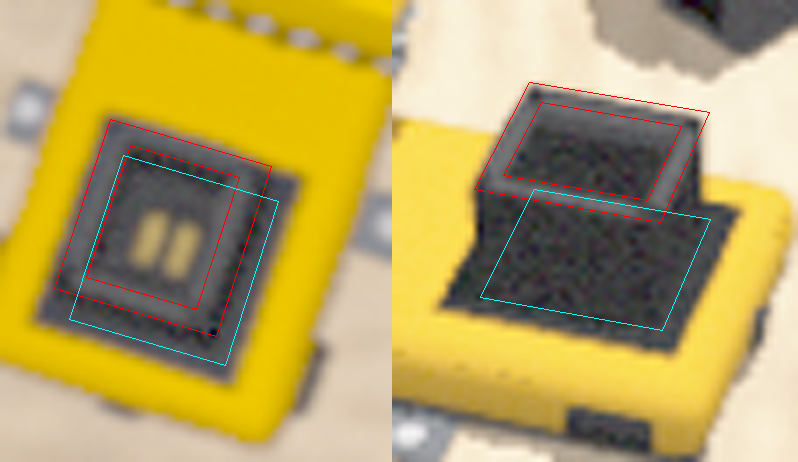

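```bash
python3 -m crank '0 0 6.4 0 0 0 0; 0 0 6.4 0 0 0 0; 0 0 6.4 0 0 0 0; 0 0 6.4 0 0 0 0; 0 0 0 .008 -.0366 0 0; 0 0 0 .008 -.0366 0 0; 0 0 0 .008 -.0366 0 0; 0 0 0 .008 -.0366 0 0; 0 0 0 .008 -.0366 0 0; 0 0 0 .008 -.0366 0 0; 0 0 0 .008 -.0366 0 0; 0 0 0 .008 -.0366 0 0; 0 0 0 .008 -.0366 0 0; 0 0 0 .008 -.0366 0 0; 0 0 0 .008 -.0366 0 0; 0 0 0 .008 -.0366 0 0; 0 0 0 0 0 0 0; 0 0 0 0 0 0 0'
cat > go.py <<'E'
# tool-axis shift in mm to a target x y z yaw(deg)
import sys,numpy as np
from scipy.spatial.transform import Rotation as R
from cell import bot
o=bot.get_obs();Rm=R.from_rotvec(o["tcp_rot"]).as_matrix();t=np.array(sys.argv[1:4],float)
print("pos",o["tool_pos"].round(4),"yaw",np.degrees(np.arctan2(Rm[1,0],Rm[0,0])).round(2),"tilt",Rm[:,2].round(3),"F",o["force"].round(1),o["wrist_torque"].round(2),"w",o["gripper_width"].round(4),o["grasp_force"],o["time_s"])
print("shift mm",(Rm.T@(t-o["tool_pos"])*1000).round(1))
E
python3 go.py .5525 -.1735 .15
```

```text
time_s: 2.5
tool_pos: [0.3311, -0.1995, 0.2419]
tcp_rot: [3.123, -0.335, 0.001]
force: [-1.0, -0.3, -0.4]
gripper_width: 0.0873
grasp_force: 0.0Traceback (most recent call last):
  File "go.py", line 6, in <module>
    print("pos",o["tool_pos"].round(4),"yaw",np.degrees(np.arctan2(Rm[1,0],Rm[0,0])).round(2),"tilt",Rm[:,2].round(3),"F",o["force"].round(1),o["wrist_torque"].round(2),"w",o["gripper_width"].round(4),o["grasp_force"],o["time_s"])
                                                                                                                                                                             ^^^^^^^^^^^^^^^^^^^^^^^^
AttributeError: 'float' object has no attribute 'round'
```

```bash
sed -i 's/o\["gripper_width"\].round(4)/round(o["gripper_width"],4)/' go.py
python3 -m crank '0 0 0 .0264 -.009 .005 0; 0 0 0 .0264 -.009 .005 0; 0 0 0 .0264 -.009 .005 0; 0 0 0 .0264 -.009 .005 0; 0 0 0 .0264 -.009 .005 0; 0 0 0 .0264 -.009 .005 0; 0 0 0 .0264 -.009 .005 0; 0 0 0 .0264 -.009 .005 0; 0 0 0 0 0 .017 0; 0 0 0 0 0 .017 0; 0 0 0 0 0 .017 0; 0 0 0 0 0 0 0; 0 0 0 0 0 0 0'
python3 go.py .5525 -.1735 .093
python3 - <<'E'
from h import *
a=[]
for c,(l,t) in(("top",(325,130)),("side",(205,90))):
    f=bot.grab_frame(c);a.append(cv2.resize(f[t:t+100,l:l+100],None,fx=4,fy=4,interpolation=cv2.INTER_CUBIC))
cv2.imwrite("pics/a.png",np.hstack(a)[:,:,::-1])
E
```

```text
time_s: 3.58
tool_pos: [0.551, -0.1778, 0.1493]
tcp_rot: [-3.122, 0.346, 0.004]
force: [0.7, 0.2, 0.3]
gripper_width: 0.0871
grasp_force: 0.0
pos [ 0.551  -0.1778  0.1493] yaw -12.65 tilt [-0.003  0.001 -1.   ] F [0.7 0.2 0.3] [ 0.02 -0.    0.01] w 0.0871 0.0 3.5833
shift mm [ 0.7 -4.5 56.3]
```

View pics/a.png

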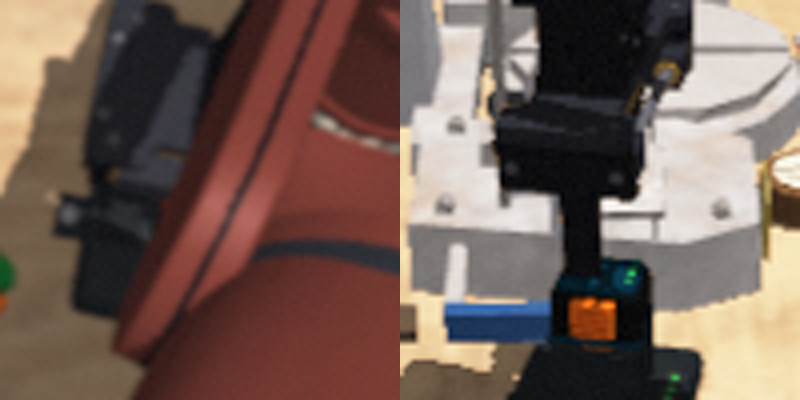

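The top camera is blocked by the arm. In the side view the finger hangs over the pack at about column 250.7, with the tab's centre at about column 253. I'll check that against projection.

```bash
python3 - <<'E'
from h import *
a=np.radians(-12.6);yt=np.array([np.sin(a),-np.cos(a),0])
t=np.array([.551,-.1778,.1493])
for d in(.0436,.051,.0585):print("tip",proj("side",t-yt*d-[0,0,.019]).round(1))
for p in([.5525,-.1735],[.5508,-.1752],[.5534,-.173]):print("tab",proj("side",np.r_[p,.092]-yt*.0295).round(1))
f=bot.grab_frame("side").astype(int)
m=(f[...,0]>150)&(f[...,2]<90)&(f[...,1]<140);m[:, :240]=0;m[:,270:]=0;m[:155]=0;m[185:]=0
ys,xs=np.nonzero(m);print("orange",xs.mean(),ys.mean(),xs.min(),xs.max(),ys.min(),ys.max())
g=f.sum(2)
for v in(144,148,152):
    r=np.where(g[v,235:270]<200)[0]+235;print(v,r.min(),r.max(),r.mean())
E
```

```text
tip [[250.7 158.8]]
tip [[250.  160.4]]
tip [[249.2 162. ]]
tab [[251.9 171. ]]
tab [[252.6 170.6]]
tab [[251.5 171.1]]
orange 253.56756756756758 167.6216216216216 248 258 165 173
144 245 253 249.0
148 246 253 249.5
152 246 254 250.0
```

```bash
python3 -m crank '0 0 0 0 -.004 0 0; 0 0 0 0 0 .0095 0; 0 0 0 0 0 .0095 0; 0 0 0 0 0 .0095 0; 0 0 0 0 0 .0095 0; 0 0 0 0 0 .0095 0; 0 0 0 0 0 .0090 0; 0 0 0 0 0 0 .27; 0 0 0 0 0 0 .27; 0 0 0 0 0 0 .27; 0 0 0 0 0 0 .27'
python3 go.py .5515 -.174 .092;  python3 -m crank '0 0 0 0 0 0 .32; 0 0 0 0 0 0 .33;0 0 0 0 0 0 .34; 0 0 0 0 0 0 .34'; python3 go.py .5515 -.174 .092
```

```text
time_s: 4.65
tool_pos: [0.5535, -0.1729, 0.0947]
tcp_rot: [3.122, -0.343, 0.002]
force: [-0.7, -0.4, 0.2]
gripper_width: 0.0685
grasp_force: 0.0
pos [ 0.5535 -0.1729  0.0947] yaw -12.55 tilt [ 0.001 -0.001 -1.   ] F [-0.7 -0.4  0.2] [ 0.04  0.01 -0.02] w 0.0685 0.0 4.65
shift mm [-1.7  1.5  2.7]
time_s: 4.98
tool_pos: [0.5533, -0.1728, 0.0945]
tcp_rot: [3.123, -0.343, 0.001]
force: [-0.0, 0.8, 0.9]
gripper_width: 0.0581
grasp_force: 2.7
pos [ 0.5533 -0.1728  0.0945] yaw -12.54 tilt [ 0.001 -0.    -1.   ] F [-0.   0.8  0.9] [0.06 0.06 0.03] w 0.0581 2.6913174020592123 4.9833
shift mm [-1.5  1.6  2.5]
```

```bash
python3 -m crank '0 0 0 0 0 0 .36; 0 0 0 0 0 0 .38;0 0 0 0 0 0 .38; 0 0 0 0 0 0 .40; 0 0 0 0 0 0 .40'; python3 go.py .5515 -.174 .092;python3 -m crank '0 0 0 0 0 0 .42; 0 0 0 0 0 0 .44;0 0 0 0 0 0 .45; 0 0 0 0 0 0 .46; 0 0 0 0 0 0 .46'; python3 go.py .5515 -.174 .092
```

```text
time_s: 5.4
tool_pos: [0.5533, -0.1728, 0.0944]
tcp_rot: [3.123, -0.343, 0.001]
force: [1.6, 0.5, 3.0]
gripper_width: 0.0533
grasp_force: 3.7
pos [ 0.5533 -0.1728  0.0944] yaw -12.55 tilt [ 0.001 -0.    -1.   ] F [1.6 0.5 3. ] [ 0.04 -0.09  0.02] w 0.0533 3.7403321801684797 5.4
shift mm [-1.5  1.5  2.4]
time_s: 5.82
tool_pos: [0.5534, -0.1724, 0.0944]
tcp_rot: [-3.122, 0.343, -0.001]
force: [0.1, 1.8, 5.5]
gripper_width: 0.0474
grasp_force: 8.0
pos [ 0.5534 -0.1724  0.0944] yaw -12.55 tilt [ 0.001  0.    -1.   ] F [0.1 1.8 5.5] [ 0.39 -0.21  0.03] w 0.0474 7.950595149595756 5.8167
shift mm [-1.5  2.   2.4]
```

```bash
python3 -m crank '0 0 0 0 0 0 .48; 0 0 0 0 0 0 .5;0 0 0 0 0 0 .5; 0 0 0 0 0 0 .5; 0 0 0 0 0 0 .5'; python3 go.py .5515 -.174 .092
```

```text
time_s: 6.23
tool_pos: [0.5534, -0.1725, 0.0946]
tcp_rot: [-3.122, 0.343, -0.001]
force: [0.3, 2.4, 6.8]
gripper_width: 0.0461
grasp_force: 30.0
pos [ 0.5534 -0.1725  0.0946] yaw -12.55 tilt [ 0.001  0.    -1.   ] F [0.3 2.4 6.8] [ 0.41 -0.13 -0.02] w 0.0461 29.98017368143337 6.2333
shift mm [-1.5  1.9  2.6]
```

```bash
python3 -m crank '0 0 0 0 0 -.001 .5; 0 0 0 0 0 -.001 .5; 0 0 0 0 0 -.001 .5; 0 0 0 0 0 -.001 .5; 0 0 0 0 0 0 .5'; python3 go.py .5515 -.174 .1
```

```text
time_s: 6.65
tool_pos: [0.5524, -0.1726, 0.0975]
tcp_rot: [-3.122, 0.343, 0.002]
force: [1.5, -0.3, -3.6]
gripper_width: 0.0459
grasp_force: 30.0
pos [ 0.5524 -0.1726  0.0975] yaw -12.55 tilt [-0.001  0.    -1.   ] F [ 1.5 -0.3 -3.6] [ 0.04 -0.25  0.05] w 0.0459 29.984032268730516 6.65
shift mm [-0.6  1.6 -2.5]
```

```bash
python3 -m crank '0 0 0 0 0 -.004 .5; 0 0 0 0 0 -.004 .5; 0 0 0 0 0 -.005 .5; 0 0 0 0 0 -.005 .5; 0 0 0 0 0 -.006 .5; 0 0 0 0 0 -.006 .5; 0 0 0 0 0 -.006 .5; 0 0 0 0 0 -.006 .5;0 0 0 0 0 -.006 .5;0 0 0 0 0 -.008 .5;0 0 0 0 0 -.015 .5;0 0 0 0 0 -.015 .5;0 0 0 0 0 -.01 .5; 0 0 0 0 0 0 .5; 0 0 0 0 0 0 .5'; python3 go.py .5605 .115 .2
```

```text
time_s: 7.9
tool_pos: [0.5533, -0.1729, 0.1948]
tcp_rot: [3.122, -0.343, 0.002]
force: [-0.6, -0.5, -2.2]
gripper_width: 0.0458
grasp_force: 30.0
pos [ 0.5533 -0.1729  0.1948] yaw -12.55 tilt [ 0.001 -0.001 -1.   ] F [-0.6 -0.5 -2.2] [0.05 0.01 0.05] w 0.0458 29.981795476829802 7.9
shift mm [ -55.5 -282.6   -5.4]
```

```bash
python3 -m crank '0 0 2 0 0 0 .5; 0 0 1.9 0 0 0 .5; 0 0 0 -.0074 -.0278 0 .5; 0 0 0 -.0074 -.0278 0 .5; 0 0 0 -.0074 -.0278 0 .5; 0 0 0 -.0074 -.0278 0 .5; 0 0 0 -.0074 -.0278 0 .5; 0 0 0 -.0074 -.0278 0 .5; 0 0 0 -.0074 -.0278 0 .5; 0 0 0 -.0074 -.0278 0 .5; 0 0 0 -.0074 -.0278 0 .5; 0 0 0 -.0074 -.0278 0 .5; 0 0 0 0 0 0 .5; 0 0 0 0 0 0 .5; 0 0 0 0 0 0 .5'; python3 go.py .5605 .115 .1645
python3 - <<'E'
from h import *
a=[]
for c,(l,t) in(("top",(190,110)),("side",(200,180))):
    f=bot.grab_frame(c);np.save(c+"1.npy",f);a.append(cv2.resize((255*(f[t:t+110,l:l+100]/255.)**.5).astype(np.uint8),None,fx=4,fy=4,interpolation=cv2.INTER_CUBIC))
cv2.imwrite("pics/b.png",np.hstack(a)[:,:,::-1])
E
```

```text
time_s: 9.15
tool_pos: [0.56, 0.1147, 0.1929]
tcp_rot: [3.109, -0.448, -0.003]
force: [-0.1, 0.2, -1.8]
gripper_width: 0.0461
grasp_force: 30.0
pos [0.56   0.1147 0.1929] yaw -16.41 tilt [-0.002 -0.001 -1.   ] F [-0.1  0.2 -1.8] [-0.04  0.07 -0.03] w 0.0461 29.983703216303184 9.15
shift mm [ 0.4 -0.5 28.4]
```

View pics/b.png

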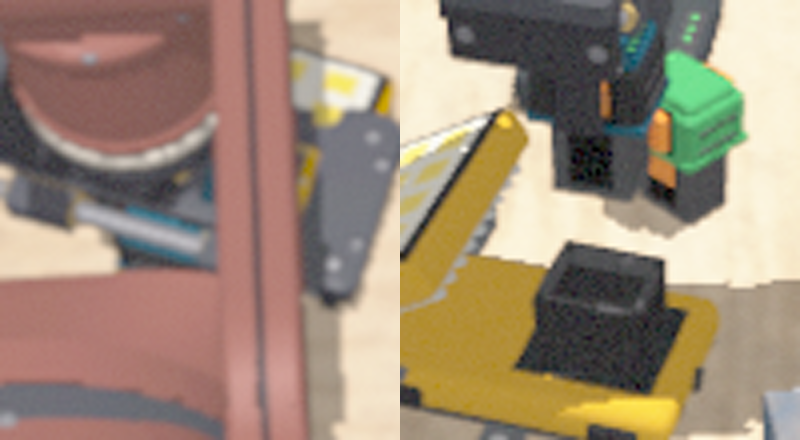

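The arm blocks the top view again. In the side view the plug's lower near edge runs from zoom (555,188) to (629,198), above the tower. I'll compare that with its predicted place for the TCP.

```bash
python3 - <<'E'
from h import *
t=np.array([.56,.1147]);a=np.radians(-16.41)
for dx in(-.002,0,.002):
    c=t+dx*np.array([np.cos(a),np.sin(a)])
    print(dx,proj("side",box(*c,a,-.02,.02,-.016,.016,.1265,.1265)[[6,2,4]]).round(1).tolist())
g=np.load("side1.npy").astype(int).sum(2)
for v in(220,222,224,226): print(v,g[v,232:272].tolist())
for u in(240,243,246,249,252,255): print(u,g[222:234,u].tolist())
E
```

```text
-0.002 [[237.8, 228.7], [258.0, 232.0], [243.0, 219.1]]
0 [[236.8, 228.5], [257.0, 231.8], [242.0, 219.0]]
0.002 [[235.8, 228.4], [256.0, 231.7], [241.0, 218.8]]
220 [620, 611, 609, 616, 626, 512, 146, 74, 73, 74, 43, 2, 7, 3, 10, 3, 13, 5, 1, 10, 11, 68, 76, 74, 78, 69, 72, 71, 65, 83, 145, 219, 241, 228, 210, 181, 146, 144, 156, 168]
222 [624, 622, 622, 623, 626, 532, 259, 67, 80, 60, 24, 10, 16, 21, 6, 7, 22, 0, 16, 12, 30, 62, 79, 77, 76, 72, 72, 65, 80, 100, 186, 237, 244, 242, 245, 238, 172, 78, 126, 150]
224 [632, 625, 614, 606, 609, 521, 250, 87, 76, 71, 43, 4, 6, 2, 13, 10, 10, 10, 19, 16, 34, 62, 78, 75, 73, 81, 62, 75, 83, 75, 39, 96, 173, 215, 234, 229, 172, 58, 82, 73]
226 [659, 633, 613, 606, 603, 506, 250, 85, 85, 85, 78, 54, 57, 54, 36, 42, 37, 28, 18, 33, 18, 51, 92, 80, 86, 76, 74, 93, 83, 76, 42, 15, 14, 21, 55, 161, 148, 57, 74, 73]
240 [80, 79, 76, 85, 85, 257, 583, 670, 663, 655, 665, 667]
243 [10, 18, 4, 32, 54, 118, 395, 661, 660, 665, 660, 662]
246 [6, 20, 13, 24, 36, 82, 278, 589, 622, 620, 601, 611]
249 [0, 0, 10, 6, 28, 73, 142, 382, 625, 618, 616, 619]
252 [30, 15, 34, 20, 18, 41, 82, 135, 268, 289, 286, 293]
255 [77, 84, 75, 74, 80, 71, 86, 104, 198, 297, 295, 301]
```

```bash
python3 -m crank '0 0 0 .0006 -.0015 0 .5; 0 0 0 0 0 .01 .5; 0 0 0 0 0 .01 .5; 0 0 0 0 0 .01 .5; 0 0 0 0 0 .01 .5; 0 0 0 0 0 .006 .5; 0 0 0 0 0 .004 .5; 0 0 0 0 0 0 .5; 0 0 0 0 0 0 .5; 0 0 0 0 0 0 .5'; python3 go.py .561 .116 .142; python3 -m crank '0 0 0 0 0 .002 .5; 0 0 0 0 0 .002 .5; 0 0 0 0 0 .002 .5; 0 0 0 0 0 0 .5;0 0 0 0 0 0 .5';python3 go.py .561 .116 .142;
```

```text
time_s: 10.08
tool_pos: [0.5621, 0.1162, 0.1446]
tcp_rot: [-3.109, 0.449, -0.002]
force: [1.2, -0.1, -2.7]
gripper_width: 0.0461
grasp_force: 30.0
pos [0.5621 0.1162 0.1446] yaw -16.45 tilt [ 0.001  0.    -1.   ] F [ 1.2 -0.1 -2.7] [ 0.07  0.03 -0.  ] w 0.0461 29.983860902793822 10.0833
shift mm [-1.   0.5  2.6]
time_s: 10.5
tool_pos: [0.5615, 0.1161, 0.1379]
tcp_rot: [3.109, -0.449, -0.001]
force: [-0.9, 0.2, -3.2]
gripper_width: 0.046
grasp_force: 30.0
pos [0.5615 0.1161 0.1379] yaw -16.45 tilt [-0. -0. -1.] F [-0.9  0.2 -3.2] [0.02 0.   0.05] w 0.046 29.98378762853463 10.5
shift mm [-0.5  0.3 -4.1]
```

Next I'll enter the mouth in 1.5 mm rows.

```bash
python3 -m crank '0 0 0 0 0 .0015 .5; 0 0 0 0 0 .0015 .5; 0 0 0 0 0 .0015 .5; 0 0 0 0 0 0 .5'; python3 go.py .561 .116 .13; python3 -m crank '0 0 0 0 0 .0015 .5; 0 0 0 0 0 .0015 .5; 0 0 0 0 0 0 .5;0 0 0 0 0 0 .5';python3 go.py .561 .116 .13
```

```text
time_s: 10.83
tool_pos: [0.5614, 0.1161, 0.133]
tcp_rot: [3.109, -0.449, -0.001]
force: [-0.8, -0.3, -2.4]
gripper_width: 0.046
grasp_force: 30.0
pos [0.5614 0.1161 0.133 ] yaw -16.45 tilt [-0.001 -0.    -1.   ] F [-0.8 -0.3 -2.4] [-0.   -0.01  0.03] w 0.046 29.983687185094823 10.8333
shift mm [-0.3  0.2  3. ]
time_s: 11.17
tool_pos: [0.5616, 0.1162, 0.1304]
tcp_rot: [3.109, -0.449, -0.001]
force: [0.8, 0.1, -1.9]
gripper_width: 0.0461
grasp_force: 30.0
pos [0.5616 0.1162 0.1304] yaw -16.45 tilt [-0.  0. -1.] F [ 0.8  0.1 -1.9] [ 0.04  0.01 -0.  ] w 0.0461 29.983915269831414 11.1667
shift mm [-0.5  0.3  0.4]
```

```bash
python3 -m crank '0 0 0 0 0 .0015 .5; 0 0 0 0 0 .0015 .5; 0 0 0 0 0 0 .5'; python3 go.py .561 .116 .13; python3 -m crank '0 0 0 0 0 .0015 .5; 0 0 0 0 0 .0015 .5; 0 0 0 0 0 .0015 .5; 0 0 0 0 0 0 .5';python3 go.py .561 .116 .13
```

```text
time_s: 11.42
tool_pos: [0.562, 0.1163, 0.1278]
tcp_rot: [-3.109, 0.449, -0.001]
force: [0.8, 1.3, -1.0]
gripper_width: 0.0461
grasp_force: 30.0
pos [0.562  0.1163 0.1278] yaw -16.45 tilt [ 0.001  0.    -1.   ] F [ 0.8  1.3 -1. ] [0.23 0.01 0.01] w 0.0461 29.986774508297458 11.4167
shift mm [-0.9  0.5 -2.2]
time_s: 11.75
tool_pos: [0.5627, 0.117, 0.1237]
tcp_rot: [-3.107, 0.45, -0.004]
force: [2.8, 3.7, -1.2]
gripper_width: 0.0458
grasp_force: 30.0
pos [0.5627 0.117  0.1237] yaw -16.46 tilt [ 0.003  0.002 -1.   ] F [ 2.8  3.7 -1.2] [ 1.02 -0.55 -0.07] w 0.0458 29.999563649253105 11.75
shift mm [-1.3  1.4 -6.3]
```

```bash
python3 -m crank '0 0 0 .0007 -.0015 0 .5; 0 0 0 0 0 0 .5; 0 0 0 0 0 0 .5'; python3 go.py .561 .116 .13; python3 -m crank '0 0 0 0 0 .0015 .5; 0 0 0 0 0 .0015 .5; 0 0 0 0 0 0 .5; 0 0 0 0 0 0 .5';python3 go.py .561 .116 .13
```

```text
time_s: 12.0
tool_pos: [0.5624, 0.1174, 0.1225]
tcp_rot: [3.109, -0.449, -0.001]
force: [0.3, 0.8, -1.9]
gripper_width: 0.0461
grasp_force: 30.0
pos [0.5624 0.1174 0.1225] yaw -16.44 tilt [-0.001 -0.    -1.   ] F [ 0.3  0.8 -1.9] [ 0.39 -0.15 -0.06] w 0.0461 29.99786627909998 12.0
shift mm [-1.   1.8 -7.5]
time_s: 12.33
tool_pos: [0.5624, 0.1174, 0.1195]
tcp_rot: [3.109, -0.449, -0.001]
force: [1.9, 2.3, -2.8]
gripper_width: 0.0459
grasp_force: 30.0
pos [0.5624 0.1174 0.1195] yaw -16.45 tilt [-0.001  0.    -1.   ] F [ 1.9  2.3 -2.8] [ 0.41 -0.19 -0.05] w 0.0459 29.998142642562016 12.3333
shift mm [ -1.    1.7 -10.5]
```

```bash
python3 -m crank '0 0 0 .0003 -.0006 0 .5; 0 0 0 0 0 .002 .5; 0 0 0 0 0 .002 .5; 0 0 0 0 0 .002 .5; 0 0 0 0 0 0 .5; 0 0 0 0 0 0 .5'; python3 go.py .561 .116 .13; python3 -m crank '0 0 0 0 0 .002 .5; 0 0 0 0 0 .002 .5; 0 0 0 0 0 .002 .5; 0 0 0 0 0 0 .5; 0 0 0 0 0 0 .5';python3 go.py .561 .116 .13
```

```text
time_s: 12.83
tool_pos: [0.563, 0.1178, 0.1137]
tcp_rot: [3.109, -0.449, -0.001]
force: [0.3, 0.2, -2.5]
gripper_width: 0.0461
grasp_force: 30.0
pos [0.563  0.1178 0.1137] yaw -16.45 tilt [-0.001 -0.    -1.   ] F [ 0.3  0.2 -2.5] [0.07 0.04 0.01] w 0.0461 29.998469085603574 12.8333
shift mm [ -1.4   2.2 -16.3]
time_s: 13.25
tool_pos: [0.5631, 0.1179, 0.1078]
tcp_rot: [3.109, -0.449, -0.001]
force: [0.1, -0.0, -3.4]
gripper_width: 0.0457
grasp_force: 30.0
pos [0.5631 0.1179 0.1078] yaw -16.45 tilt [-0.001 -0.    -1.   ] F [ 0.1 -0.  -3.4] [0.01 0.09 0.07] w 0.0457 29.99833894231415 13.25
shift mm [ -1.4   2.4 -22.2]
```

```bash
python3 -m crank '0 0 0 0 0 .002 .5; 0 0 0 0 0 .002 .5; 0 0 0 0 0 .002 .5; 0 0 0 0 0 0 .5; 0 0 0 0 0 0 .5'; python3 go.py .561 .116 .13; python3 -m crank '0 0 0 0 0 0.001 .5; 0 0 0 0 0 0.001 .5; 0 0 0 0 0 0 .5; 0 0 0 0 0 0 .5';python3 go.py .561 .116 .13
```

```text
time_s: 13.67
tool_pos: [0.5631, 0.1179, 0.1018]
tcp_rot: [3.109, -0.449, -0.001]
force: [0.2, 0.7, -2.8]
gripper_width: 0.0459
grasp_force: 30.0
pos [0.5631 0.1179 0.1018] yaw -16.45 tilt [-0. -0. -1.] F [ 0.2  0.7 -2.8] [ 0.06 -0.   -0.02] w 0.0459 29.998437847079913 13.6667
shift mm [ -1.5   2.4 -28.2]
time_s: 14.0
tool_pos: [0.5635, 0.1179, 0.1007]
tcp_rot: [-3.109, 0.449, -0.001]
force: [-2.2, 0.3, 3.5]
gripper_width: 0.0456
grasp_force: 30.0
pos [0.5635 0.1179 0.1007] yaw -16.45 tilt [ 0.001  0.    -1.   ] F [-2.2  0.3  3.5] [-0.09  0.41  0.01] w 0.0456 29.996763414310408 14.0
shift mm [ -1.9   2.5 -29.3]
```

```bash
python3 -m crank '0 0 0 0 0 0 .46; 0 0 0 0 0 0 .42; 0 0 0 0 0 0 .38; 0 0 0 0 0 0 .34; 0 0 0 0 0 0 .3; 0 0 0 0 0 0 .2; 0 0 0 0 0 0 .1; 0 0 0 0 0 0 .1; 0 0 0 0 0 0 .1'; python3 go.py .561 .116 .165; python3 -m crank '0 0 0 0 0 -.004 .1; 0 0 0 0 0 -.01 .1; 0 0 0 0 0 -.015 .1; 0 0 0 0 0 -.02 .1; 0 0 0 0 0 -.016 .1; 0 0 0 0 0 0 1; 0 0 0 0 0 0 1; 0 0 0 0 0 0 1; 0 0 0 0 0 0 1; 0 0 0 0 0 0 1; 0 0 0 0 0 0 1; 0 0 0 0 0 0 1; 0 0 0 0 0 0 1';python3 go.py .561 .116 .14
python3 - <<'E'
from h import *
f=bot.grab_frame("side");cv2.imwrite("pics/c.png",cv2.resize((255*(f[170:300,200:310]/255.)**.5).astype(np.uint8),None,fx=4.5,fy=4.5,interpolation=cv2.INTER_CUBIC)[:,:,::-1])
E
```

```text
time_s: 14.75
tool_pos: [0.5632, 0.1179, 0.0999]
tcp_rot: [-3.109, 0.449, 0.0]
force: [0.2, 0.1, -0.0]
gripper_width: 0.0759
grasp_force: 0.0
pos [0.5632 0.1179 0.0999] yaw -16.45 tilt [-0.  0. -1.] F [ 0.2  0.1 -0. ] [ 0.05 -0.   -0.07] w 0.0759 0.0 14.75
shift mm [ -1.6   2.4 -65.1]
time_s: 15.83
tool_pos: [0.563, 0.1179, 0.1646]
tcp_rot: [3.109, -0.449, -0.001]
force: [0.5, 0.6, 0.0]
gripper_width: 0.0331
grasp_force: 0.0
pos [0.563  0.1179 0.1646] yaw -16.45 tilt [-0.001 -0.    -1.   ] F [0.5 0.6 0. ] [ 0.07  0.03 -0.01] w 0.0331 0.0 15.8333
shift mm [-1.4  2.3 24.6]
```

View pics/c.png

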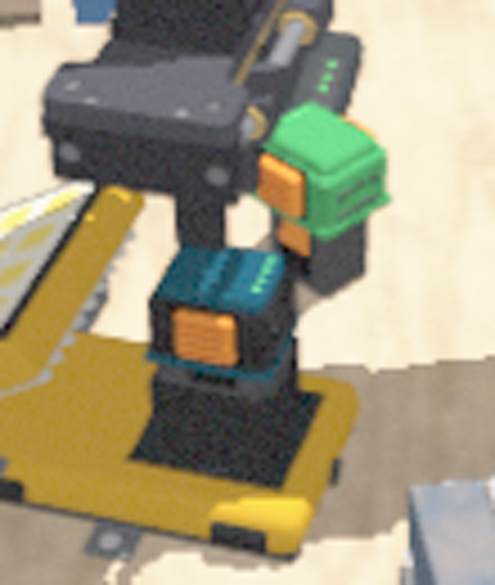

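The pack stands upright in the light's bay, slightly raised on the contact block, with its tabs out. I'll close the fingers and press on the top.

```bash
python3 -m crank '0 0 0 -.001 0 0 1; 0 0 0 0 0 .005 1; 0 0 0 0 0 .005 1; 0 0 0 0 0 .005 1; 0 0 0 0 0 .005 1; 0 0 0 0 0 .003 1; 0 0 0 0 0 0 1; 0 0 0 0 0 0 1'; python3 go.py .5625 .118 .14; python3 -m crank '0 0 0 0 0 .001 1;0 0 0 0 0 .001 1;0 0 0 0 0 .001 1;0 0 0 0 0 .001 1; 0 0 0 0 0 0 1'; python3 go.py .5625 .118 .14
```

```text
time_s: 16.55
tool_pos: [0.562, 0.1182, 0.1416]
tcp_rot: [3.109, -0.449, -0.001]
force: [0.2, -0.6, 0.2]
gripper_width: 0.0006
grasp_force: 0.0
pos [0.562  0.1182 0.1416] yaw -16.45 tilt [-0.001 -0.    -1.   ] F [ 0.2 -0.6  0.2] [ 0.1  -0.01  0.02] w 0.0006 0.0 16.55
shift mm [0.5 0.  1.6]
time_s: 16.97
tool_pos: [0.5622, 0.1182, 0.1379]
tcp_rot: [3.109, -0.449, -0.0]
force: [-0.3, -0.6, 0.6]
gripper_width: 0.0002
grasp_force: 0.0
pos [0.5622 0.1182 0.1379] yaw -16.45 tilt [-0. -0. -1.] F [-0.3 -0.6  0.6] [ 0.01 -0.   -0.01] w 0.0002 0.0 16.9667
shift mm [ 0.4  0.1 -2.1]
```

```bash
python3 -m crank '0 0 0 0 0 .001 1;0 0 0 0 0 .001 1;0 0 0 0 0 0 1'; python3 go.py .5625 .118 .131; python3 -m crank '0 0 0 0 0 .001 1;0 0 0 0 0 .001 1; 0 0 0 0 0 0 1'; python3 go.py .5625 .118 .131
```

```text
time_s: 17.22
tool_pos: [0.5631, 0.1183, 0.1373]
tcp_rot: [-3.109, 0.449, -0.003]
force: [-1.2, 0.4, 5.4]
gripper_width: 0.0003
grasp_force: 2.7
pos [0.5631 0.1183 0.1373] yaw -16.45 tilt [ 0.002  0.    -1.   ] F [-1.2  0.4  5.4] [0.09 0.23 0.02] w 0.0003 2.6775437567266636 17.2167
shift mm [-0.5  0.4  6.3]
time_s: 17.47
tool_pos: [0.5636, 0.1183, 0.1361]
tcp_rot: [-3.109, 0.449, -0.005]
force: [-2.2, -0.5, 8.8]
gripper_width: 0.0003
grasp_force: 4.1
pos [0.5636 0.1183 0.1361] yaw -16.45 tilt [ 0.003  0.    -1.   ] F [-2.2 -0.5  8.8] [0.03 0.31 0.01] w 0.0003 4.055732684209943 17.4667
shift mm [-1.   0.6  5.1]
```

```bash
python3 -m crank '0 0 0 0 0 .001 1;0 0 0 0 0 .001 1;0 0 0 0 0 0 1'; python3 go.py .5625 .118 .131; python3 -m crank '0 0 0 0 0 .001 1;0 0 0 0 0 .001 1; 0 0 0 0 0 0 1'; python3 go.py .5625 .118 .131
```

```text
time_s: 17.72
tool_pos: [0.5638, 0.1183, 0.1344]
tcp_rot: [-3.108, 0.449, -0.006]
force: [-1.5, 0.5, 10.5]
gripper_width: 0.0006
grasp_force: 4.8
pos [0.5638 0.1183 0.1344] yaw -16.44 tilt [ 0.004  0.    -1.   ] F [-1.5  0.5 10.5] [0.08 0.31 0.  ] w 0.0006 4.7878719214349985 17.7167
shift mm [-1.1  0.7  3.4]
time_s: 17.97
tool_pos: [0.5639, 0.1185, 0.1325]
tcp_rot: [-3.108, 0.449, -0.006]
force: [-2.1, -1.1, 6.9]
gripper_width: 0.0004
grasp_force: 3.6
pos [0.5639 0.1185 0.1325] yaw -16.45 tilt [ 0.004  0.001 -1.   ] F [-2.1 -1.1  6.9] [-0.07  0.4  -0.  ] w 0.0004 3.556901291012764 17.9667
shift mm [-1.2  0.9  1.5]
```

```bash
python3 -m crank '0 0 0 0 0 .001 1;0 0 0 0 0 .001 1;0 0 0 0 0 0 1'; python3 go.py .5625 .118 .131; python3 -m crank '0 0 0 0 0 .001 1;0 0 0 0 0 0 1; 0 0 0 0 0 0 1'; python3 go.py .5625 .118 .131
```

```text
time_s: 18.22
tool_pos: [0.5643, 0.1184, 0.1317]
tcp_rot: [-3.108, 0.449, -0.007]
force: [-3.7, -0.5, 15.7]
gripper_width: 0.0008
grasp_force: 8.1
pos [0.5643 0.1184 0.1317] yaw -16.44 tilt [ 0.005  0.    -1.   ] F [-3.7 -0.5 15.7] [ 0.08  0.77 -0.07] w 0.0008 8.089086292163756 18.2167
shift mm [-1.6  0.9  0.7]
time_s: 18.47
tool_pos: [0.5644, 0.1185, 0.1317]
tcp_rot: [-3.108, 0.449, -0.008]
force: [-6.4, -1.0, 21.8]
gripper_width: 0.0006
grasp_force: 10.7
pos [0.5644 0.1185 0.1317] yaw -16.44 tilt [ 0.005  0.    -1.   ] F [-6.4 -1.  21.8] [0.05 1.26 0.01] w 0.0006 10.702331530960691 18.4667
shift mm [-1.7  1.   0.6]
```

```bash
python3 -m crank '0 0 0 0 0 .0005 1;0 0 0 0 0 0 1; 0 0 0 0 0 0 1;0 0 0 0 0 0 1'; python3 go.py .5625 .118 .131; python3 -m crank '0 0 0 0 0 -.002 1;0 0 0 0 0 -.002 1;0 0 0 0 0 -.001 1;0 0 0 0 0 0 1;0 0 0 0 0 0 1'; python3 go.py .5625 .118 .131
```

```text
time_s: 18.8
tool_pos: [0.5645, 0.1185, 0.1316]
tcp_rot: [-3.108, 0.449, -0.008]
force: [-7.0, 0.2, 24.4]
gripper_width: 0.0006
grasp_force: 12.1
pos [0.5645 0.1185 0.1316] yaw -16.43 tilt [ 0.005  0.001 -1.   ] F [-7.   0.2 24.4] [0.02 1.54 0.01] w 0.0006 12.066545844254506 18.8
shift mm [-1.8  1.1  0.6]
time_s: 19.22
tool_pos: [0.563, 0.1182, 0.1324]
tcp_rot: [-3.109, 0.449, -0.003]
force: [0.1, 0.5, 7.6]
gripper_width: 0.0008
grasp_force: 3.5
pos [0.563  0.1182 0.1324] yaw -16.45 tilt [ 0.002  0.    -1.   ] F [0.1 0.5 7.6] [-0.    0.22 -0.03] w 0.0008 3.458953635999933 19.2167
shift mm [-0.4  0.4  1.4]
```

```bash
python3 -m crank '0 0 0 0 0 -.001 1;0 0 0 0 0 -.001 1;0 0 0 0 0 0 1;0 0 0 0 0 0 1'; python3 go.py .5625 .118 .131; python3 -m crank '0 0 0 0 0 -.01 1;0 0 0 0 0 -.02 1;0 0 0 0 0 -.04 1;0 0 0 0 0 -.04 1;0 0 0 0 0 -.04 1;0 0 0 0 0 0 1;0 0 0 0 0 0 1'
python3 - <<'E'
from fit import *
f=bot.grab_frame("side");cv2.imwrite("pics/d.png",cv2.resize((255*(f[200:300,210:290]/255.)**.5).astype(np.uint8),None,fx=6,fy=6,interpolation=cv2.INTER_CUBIC)[:,:,::-1])
E
```

```text
time_s: 19.55
tool_pos: [0.5619, 0.1181, 0.1329]
tcp_rot: [3.109, -0.449, -0.002]
force: [-0.2, -0.3, 0.3]
gripper_width: 0.0004
grasp_force: 0.0
pos [0.5619 0.1181 0.1329] yaw -16.45 tilt [-0.001 -0.    -1.   ] F [-0.2 -0.3  0.3] [ 0.07 -0.02  0.  ] w 0.0004 0.0 19.55
shift mm [ 0.6 -0.1  1.9]
time_s: 20.13
tool_pos: [0.5641, 0.1183, 0.288]
tcp_rot: [-3.108, 0.449, -0.011]
force: [-0.1, 0.2, -0.9]
gripper_width: 0.0006
grasp_force: 0.0
```

View pics/d.png

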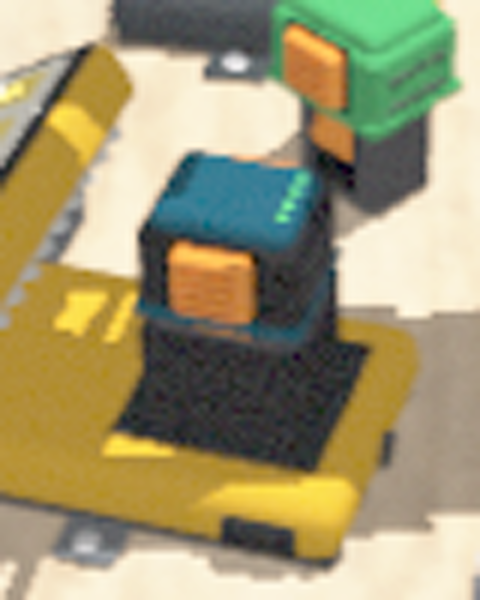

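The pack now sits flush on the tower with the near tab out. I'll swing the arm aside and check the far tab from the top.

```bash
python3 -m crank '0 0 0 -.012 .034 0 1;0 0 0 -.012 .034 0 1;0 0 0 -.012 .034 0 1;0 0 0 -.012 .034 0 1;0 0 0 -.012 .034 0 1;0 0 0 -.012 .034 0 1;0 0 0 -.012 .034 0 1;0 0 0 -.012 .034 0 1;0 0 0 -.012 .034 0 1;0 0 0 0 0 0 1;0 0 0 0 0 0 1'
python3 - <<'E'
from fit import *
F={c:bot.grab_frame(c) for c in("top","side")}
cv2.imwrite("pics/e.png",cv2.resize((255*(F["top"][140:220,200:290]/255.)**.5).astype(np.uint8),None,fx=7,fy=7,interpolation=cv2.INTER_CUBIC)[:,:,::-1])
M={}
for c in F:
    u=proj(c,[.561,.117,.09])[0]
    for d in bot.outline_of(c,"pack"):
        r=d["rect"]
        if r[0]<u[0]<r[2] and r[1]<u[1]<r[3]: M[c]=d["region"].astype(np.float32);print(c,d["score"],r);break
for z in(.028,.031,.034):
    for k in [[c] for c in M]+[list(M)]:
        r=fitpack({c:M[c] for c in k},np.array([.561,.117,-.287]),z);print(z,k,r.x.round(4),round(float(r.fun),1))
E
```

```text
time_s: 21.1
tool_pos: [0.3705, -0.1457, 0.2819]
tcp_rot: [-3.107, 0.457, 0.004]
force: [0.8, 0.6, -0.8]
gripper_width: 0.0006
grasp_force: 0.0
top 0.84 [222.2, 155.3, 251.3, 189.9]
side 0.69 [232.3, 226.3, 268.9, 257.1]
0.028 ['top'] [ 0.5639  0.1164 -0.3197] 66.9
0.028 ['side'] [ 0.5608  0.1156 -0.2762] 56.1
0.028 ['top', 'side'] [ 0.5617  0.116  -0.2851] 151.8
0.031 ['top'] [ 0.5632  0.1161 -0.3188] 71.7
0.031 ['side'] [ 0.5607  0.1192 -0.2628] 61.2
0.031 ['top', 'side'] [ 0.5614  0.1172 -0.3116] 167.1
0.034 ['top'] [ 0.5624  0.1159 -0.3082] 76.5Traceback (most recent call last):
  File "<stdin>", line 12, in <module>
  File "fit.py", line 22, in fitpack
    return minimize(f,p0,method="Nelder-Mead",options=dict(initial_simplex=sx,xatol=1e-5,fatol=.05))
    res = _minimize_neldermead(fun, x0, args, callback, bounds=bounds,
                               **options)
    fxe = func(xe)
    fx = function(np.copy(x), *(wrapper_args + args))
  File "fit.py", line 19, in f
    l,t,w,h=rois[c];e+=np.abs(render(c,pack(p[0],p[1],p[2],z),rois[c])-m[t:t+h,l:l+w]).sum()
                              ~~~~~~^^^^^^^^^^^^^^^^^^^^^^^^^^^^^^^^^^
  File "fit.py", line 7, in render
    p=(proj(c,b)+.5-[l,t])*S
       ~~~~^^^^^
  File "h.py", line 6, in proj
    K,T=cam(c);P=np.atleast_2d(P);q=(P-T[:3,3])@T[:3,:3];q=q*[1,-1,-1]
        ~~~^^^
  File "h.py", line 4, in cam
    k=bot.calibration(c);return k["camera_matrix"],k["world_from_camera"]
ValueError: time passes only in moves, steps and waits
```

View pics/e.png

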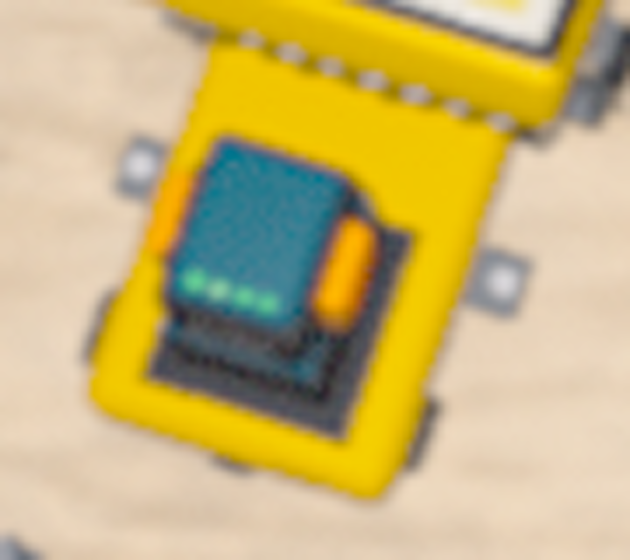

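The top view shows both orange tabs standing out, at zoom (170,215) and (345,270), and the silhouette fits best at home height. The touch-off agrees: contact ended at TCP z 0.1329, against 0.138 before pressing. Handing in.

```bash
python3 -c "
from cell import bot
print(bot.get_obs()['time_s']);print(bot.close_job())"
```

```text
21.3
the job is handed in; nothing more can be done
None
```

I unlatched the pack, drew it out of the charger, and pressed it home in the work light with about 24 N; it appears latched with both tabs out. I handed the job in at 21.3 s, and the hand-in call returned no verdict.

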